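Close a plaster mould box and lock its corner

ROBOT

A 6-joint arm with a two-finger parallel gripper is mounted at the origin on a cart in front of the work surface, level with it; the furniture and walls round the work are solid. World frame = base frame: x ahead of the robot, y to its left, z up, the work surface at z = 0. Lengths are in m, angles in rad, forces in N, time in s.
With the tool pointing down it reaches from about 0.3 to 0.875 m from the base axis. Payload 6.4 kg.
Tool frame: the origin (TCP) lies on the centre line of the jaws, within the pads' length; the fingertips stand ahead of it and the grasp point (between the pads) is the TCP (arm.nose_length is the z of the fingertips in the tool frame, in m); z points along the fingers, y is the direction in which the jaws open and shut (so a half turn about z gives the same grasp; the last joint's range is limited). The gripper opens to 85 mm and grips with 20 to 120 N. Pads are 22 mm wide; open, the fingers measure 114 mm over their backs; the gripper's body (76 mm by 85 mm) begins 54 mm behind the grasp point. The pads swing forward as they close: fully open they stand 13 mm farther back than shut.
Start: joints at [1.096, 0.181, 1.607, -0, 1.354, -0.206], TCP at [0.153, 0.554, 0.25] pointing down, gripper open.
Joint ranges: [-2.99, 2.99], [-0.89, 2.07], [0.3, 2.58], [-1.14, 4.28], [0, 2.63], [-3.12, 3.12]. Speed limits (rad/s): [2.57, 2.57, 3.01, 3.14, 3.14, 3.14].

INTERFACE

Orientations are given as [roll, pitch, yaw] about the fixed x, y, z axes, in that order (R = Rz(yaw) Ry(pitch) Rx(roll)).
In Python, from rig import status, optics, workorder, models, arm gives the robot as it stands. The module is installed in compiled form; this text tells all that it offers.
- The arm moves only by the tool step_arm, never from a script. Its argument "targets" is a list of rows, each a list of 5 numbers: the finger opening in cm, from 0 to 8.54, then the shift along the tool's x, y, z in cm, then the turn about the tool's z in degrees. In form: [[claw, x, y, z, spin], ...]. A call has 1 to 5 rows; each row shifts and turns the pose as measured when the row begins, along the tool's axes as they then stand; what a row does not reach is not made up. A row lasts 1/12 s, in which the tool goes at most 41.7 mm and 7.16 degrees, less where a joint would pass 70% of its speed; a pose out of reach is approached as far as the arm can. A call is refused whole if a number of a shift passes 4.17 or a number of a turn 7.16, either way. A call with a gripper value outside its range is refused whole. The fingers move at their own pace and stop on an object; the grip force is fixed at half the most. Time passes only in rows, so rows that do not move let the fingers close. It gives the time, the measured TCP pose, the force and the opening at its end, in the units of the state.
- status.get_state(): the state, without advancing time (a new reading comes with each control period).
- optics.grab_frame(name): name is "scene" or "top" or "wrist"; returns a dict with "color" (480x640x3 uint8, red, green, blue), "range_z" (480x640 float32, m along the optical axis (not along the pixel's ray), 0 where there is no reading), "intrinsics" (3x3 intrinsics, pixels), "dist" ([k1, k2, p1, p2, k3] as OpenCV has them; the pictures are not rectified), "rvec" (rotation vector, rad) and "tvec" (3), from world to camera coordinates, as OpenCV has them; the wrist camera has in their place "mount" (4x4, takes a point from camera to tool coordinates, whose origin is the TCP and whose axes are the flange's). Camera axes: x right, y down, z forward; pixel columns grow to the right and rows downward; lengths in m; the calibration is good to about 2 mm. A picture is of the moment at which its call begins: read the wrist's pose just before it.
- workorder.close_job(): hands the job in, once; it reports no verdict.
Trained networks look in a picture, given as the dict that the camera call returned (one of the last four; its "shot" number tells which), for a name from the list of things; names that differ only in an ending like _2 or _b are one class to them, and where a whole thing is asked for, a point or a joint stands for the part that bears it (a point fixed in the world has none). Each returns a list of dicts, best first, with "conf" (0 to 1); they miss things now and then, are a little off and sometimes report something else, mostly with a low value. They report only what shows in the picture. A call takes as long as a camera call. They do not tell look-alikes from the thing itself.
- models.spot_in(picture, query): "box" ([left, top, right, bottom] in pixels, round what is visible of it).
- models.tip_of(picture, query): "xy" ([column, row] in pixels: a listed point, or the origin of a listed thing).
The state is a dict: "time_s": time; "qpos": joint angles; "qvel": joint speeds; "joint_torque": joint torques, N m; "position": TCP position; "ee_rot": TCP orientation; "contact_force": force on the tool from outside, world axes, zero at the start; "torque": the same for the moment, N m; "opening": finger opening in m.
Only numpy, scipy, OpenCV 4.12 (cv2) and the standard library are available. Lean on these libraries where they do the work, as an engineer would, in place of code of your own. Each camera call takes 0.05 s, during which the arm holds its last target. There are 200 camera calls.

TASK

Close the open front of the wooden mould box so it can be cast: stand the loose end board upright on the white base with its left end tucked inside the steel hook, butted flush against the ends of both side walls so that no gap is left. Then slip the orange collar down over the two half-round posts that now meet at the right-hand corner until it rests on the wood and locks them together, without shifting the upturned cup inside the box.

Things in the scene. Friction and masses are not known exactly. Their poses are not given: they have to be found in the camera images.
- mould_box: Fixed plywood box without front wall on a white base 245 x 250 x 12 mm. Origin: on the table under the middle of its inside (130 x 130 mm); +x to the back wall, -x out of the open front (towards the robot), +y to the left wall. Walls 24 mm thick, 80 high, tops at z = 92 mm; side walls centred at y = +77 and -77 mm, their front ends in the plane x = -65 mm; the base reaches to x = -137 mm
- home (a point): point on the mould box, axes parallel to the box's: where the end board's origin is when the board is home (box frame x = -77, y = 0, z = 12 mm, on the base's top face)
- hook (a point): steel hook on the left wall, 34 to 84 mm above the table. The point: inner face of its side plate, where the end board's left end stops (box frame x = -77, y = 89, z = 59 mm). A lip in front of the board runs from here 16 mm towards -y, 4 mm clear of the board's outer face when home, then flares out to 27 mm from here in y and 27 mm in -x
- post (a point): centre of the full round post (24 mm diameter) that the two half-posts make when the board is home, at the height of the wall tops (box frame x = -65, y = -77, z = 92 mm). The box's half-post, flat side to the front, stands on the right wall's front end; post tops are 40 mm above this point
- end_board: Loose plywood board standing on its long edge, 24 mm thick (own x), 178 long (own y), 80 high, about 0.3 kg. Origin: middle of its underside. The plain +x face goes against the wall ends; at the foot of the -x face runs a rail 16 mm out, 18 mm high, 100 mm long. On top of its -y end stands a half-round post, radius 12 mm, 40 mm high, flat side level with the +x face. Grip across the 24 mm
- face_left (a point): point on the end board's inner face, half way up, where the left wall's end meets it (board frame x = 12, y = 77, z = 40 mm)
- face_right (a point): point on the end board's inner face, half way up, where the right wall's end meets it (board frame x = 12, y = -77, z = 40 mm)
- collar: Loose orange plastic locking collar: ring 60 mm outside, 29 mm hole, 30 mm high, lying flat on the table. Origin: centre of its underside, z up
- cup: Loose terracotta-coloured bisque cup, 56 mm across, 58 mm high, upside down inside the mould box; origin at the centre of its foot, which is on top, so its own z points down. It is the model to be cast and must stay where it stands
Mind the look-alikes: they are no part of the job. Of the things like the collar, leave any that is green or yellow; of the rest the larger one is meant.

How it is judged:
On the way:
1. the end board stands on the base inside the hook, flush against both side wall ends (x of each of face_left, face_right in the frame of mould_box above -0.0675 m and x of end_board in the frame of mould_box below -0.073 m and y of end_board in the frame of mould_box above -0.004 m and z of end_board in the frame of mould_box below 0.015 m), for 0.2 s.
At the end, for the whole second after the job is handed in: End board upright (0.04 rad) on the base, its end within 4 mm of home in the hook, its face at most 2.5 mm off either side wall end; collar flat (0.08 rad) round both half-posts, centred within 6 mm, within 4 mm of the wall tops; both at rest (all of step 1 and angle between end_board's own z axis and vertical below 0.04 rad and horizontal distance between collar and post below 0.006 m and z of collar in the frame of mould_box between 0.088 and 0.096 m and angle between collar's own z axis and vertical below 0.08 rad and linear speed of each of collar, end_board below 0.02 m/s); the robot touches nothing.
It fails at once if the cup inside the box is shifted by more than 10 mm or tipped (distance of cup from where it was at the start of the episode above 0.01 m or angle between cup's own z axis and vertical below 2.9 rad).
It also fails if it takes over 67 s, if anything falls off the work surface, if the arm or the gripper's body presses on something with over 40 N, if the wrist force passes 120 N, or if a joint passes its speed limit or range.

## Working session

There is one attempt and no reset: what is moved stays moved. The work goes in short steps, Python scripts to look and compute and a tool call to move; the robot and the scene stay as the last step left them, time stands still between calls to the robot, and variables do not carry over. Pictures are saved under pics/ and viewed, about 8 in all and at most 12, crops included, and the job is handed in when it is done.

Besides the shell and the picture viewer there is one more tool, called after ">>>" by a JSON object that holds its "fn" and its "kwargs". step_arm: Moves the arm, as the interface text tells. Its arguments: {"type":"object","properties":{"targets":{"type":"array"}},"required":["targets"]}

```bash
mkdir -p pics; cat > h.py <<'E'
import numpy as np, cv2
from scipy.spatial.transform import Rotation as R
from rig import status, optics, workorder, models, arm
def cam(name):
    s=status.get_state(); f=optics.grab_frame(name)
    if 'mount' in f:
        T=np.eye(4); T[:3,:3]=R.from_euler('xyz',s['ee_rot']).as_matrix(); T[:3,3]=s['position']
        C=T@np.array(f['mount'])
    else:
        M=np.eye(4); M[:3,:3]=cv2.Rodrigues(np.array(f['rvec'],float))[0]; M[:3,3]=np.ravel(f['tvec']); C=np.linalg.inv(M)
    f['C']=C; return f
def ray(f,uv):
    p=cv2.undistortPoints(np.array([[uv]],float),np.array(f['intrinsics']),np.array(f['dist']))[0,0]
    return f['C'][:3,3], f['C'][:3,:3]@np.array([p[0],p[1],1])
def atz(f,uv,z):
    o,d=ray(f,uv); return o+d*(z-o[2])/d[2]
def pt(f,uv):
    o,d=ray(f,uv); u,v=map(int,np.round(uv)); return o+d*f['range_z'][v,u]
def cloud(f):
    h,w=f['range_z'].shape; g=np.stack(np.meshgrid(np.arange(w),np.arange(h)),-1).reshape(-1,1,2).astype(float)
    p=cv2.undistortPoints(g,np.array(f['intrinsics']),np.array(f['dist']))[:,0]
    P=np.c_[p,np.ones(len(p))]*f['range_z'].reshape(-1,1)
    P=P@f['C'][:3,:3].T+f['C'][:3,3]; P[f['range_z'].ravel()==0]=np.nan; return P.reshape(h,w,3)
def save(f,n): cv2.imwrite('pics/'+n,f['color'][:,:,::-1])
E
python3 - <<'E'
from h import *
print(arm.nose_length, status.get_state())
for n in('top','scene'):
    f=cam(n); save(f,n+'1.png'); print(n,f['C'].round(3).tolist())
    for q in('mould_box','end_board','collar','cup'):
        print(q,[(np.round(b['box']).tolist(),round(b['conf'],2)) for b in models.spot_in(f,q)])
    for q in('home','hook','post','face_left','face_right','end_board','collar','cup','mould_box'):
        print(q,[(np.round(b['xy'],1).tolist(),round(b['conf'],2),pt(f,b['xy']).round(3).tolist()) for b in models.tip_of(f,q)])
E
```

```text
0.019 {'time_s': 0.0, 'qpos': array([ 1.09570298e+00,  1.81534800e-01,  1.60798789e+00, -2.46257613e-06,
        1.35382462e+00, -2.06277254e-01]), 'qvel': array([ 3.18912338e-04,  1.18402204e-03,  6.56978565e-04,  1.21651336e-03,
        3.94874970e-05, -4.72080274e-04]), 'joint_torque': array([-2.75745013e-03, -4.44861460e+01, -3.51339483e+01, -4.80669351e-04,
        8.90398223e-03, -2.72729875e-05]), 'position': array([0.15244392, 0.55388752, 0.24939737]), 'ee_rot': array([-3.13987470e+00, -3.57030974e-04,  2.87277678e+00]), 'contact_force': array([ 0.38972316, -0.07633241,  0.09393001]), 'torque': array([ 0.00944563,  0.02911592, -0.00401685]), 'opening': 0.0854615013172562}
top [[-0.053, -0.978, 0.203, 0.204], [-0.999, 0.052, -0.01, 0.022], [-0.0, -0.203, -0.979, 1.383], [0.0, 0.0, 0.0, 1.0]]
mould_box [([238.0, 189.0, 334.0, 282.0], 0.95)]
end_board [([405.0, 207.0, 462.0, 239.0], 0.59)]
collar [([162.0, 284.0, 183.0, 303.0], 0.56), ([210.0, 226.0, 222.0, 245.0], 0.52), ([183.0, 252.0, 206.0, 274.0], 0.51), ([182.0, 220.0, 198.0, 234.0], 0.51)]
cup [([275.0, 214.0, 292.0, 231.
[... 1082 characters left out ...]
.81), ([225.0, 319.0, 244.0, 341.0], 0.75), ([248.0, 392.0, 282.0, 435.0], 0.67), ([230.0, 350.0, 263.0, 386.0], 0.64)]
cup [([354.0, 143.0, 377.0, 188.0], 0.46), ([264.0, 246.0, 278.0, 264.0], 0.4)]
home []
hook [([279.2, 289.1], 0.61, [0.212, 0.575, 0.552])]
post []
face_left [([355.3, 189.9], 0.87, [0.19, 0.503, 0.603])]
face_right [([370.0, 166.2], 0.66, [0.52, -0.349, 0.075])]
end_board [([364.2, 191.7], 0.85, [0.183, 0.502, 0.603])]
collar [([249.7, 373.4], 0.94, [0.431, 0.399, 0.029]), ([199.3, 346.9], 0.91, [0.561, 0.397, 0.022]), ([236.2, 331.8], 0.78, [0.52, 0.329, 0.021]), ([263.7, 416.2], 0.61, [0.368, 0.445, 0.0])]
cup [([277.4, 250.4], 0.46, [0.221, 0.562, 0.575])]
mould_box []
```

```bash
python3 - <<'E'
import cv2,numpy as np
a=cv2.imread('pics/top1.png')[170:320,140:480]; cv2.imwrite('pics/a.png',cv2.resize(a,None,fx=2.35,fy=2.35,interpolation=2))
a=cv2.imread('pics/scene1.png'); cv2.imwrite('pics/b.png',a)
E
```

```text
(no output)
```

View pics/a.png

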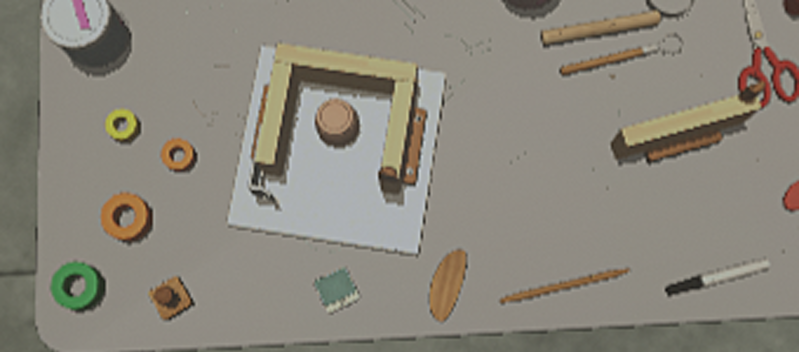

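View pics/b.png

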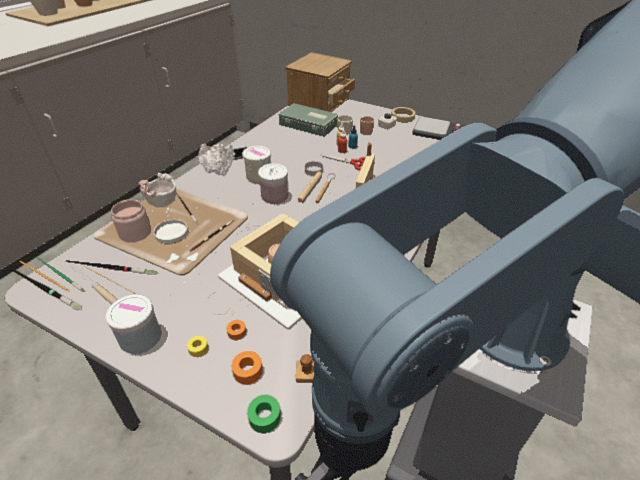

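The larger orange ring, the target, is at crop (126,217), about full-frame (194,262). The board is at the right with its post at the right end (crop 755,100), and the box is at the centre with the hook at crop (262,185). Next I fit poses from depth.

```bash
python3 - <<'E'
from h import *
f=cam('top'); P=cloud(f)
def m(b,z0,z1): 
    u0,v0,u1,v1=b; Q=P[v0:v1,u0:u1].reshape(-1,3); return Q[(Q[:,2]>z0)&(Q[:,2]<z1)]
Q=m((395,195,470,245),0.065,0.095); c,s,a=cv2.minAreaRect((Q[:,:2]*1000).astype(np.float32)); print('board top',len(Q),c,s,a,Q[:,2].mean())
Q=m((395,195,470,245),0.1,0.14); print('post',len(Q),Q.mean(0))
Q=m((230,180,340,290),0.08,0.1); print('walls',len(Q),Q[:,2].mean(),cv2.minAreaRect((Q[:,:2]*1000).astype(np.float32)))
Q=m((230,180,340,290),0.004,0.02); print('base',len(Q),cv2.minAreaRect((Q[:,:2]*1000).astype(np.float32)))
Q=m((230,180,340,290),0.11,0.14); print('bpost',len(Q),Q.mean(0))
Q=m((266,205,300,240),0.05,0.08); print('cup',len(Q),Q.mean(0))
Q=m((180,248,210,278),0.02,0.04); print('collar',len(Q),Q.mean(0),cv2.minAreaRect((Q[:,:2]*1000).astype(np.float32)))
print(atz(f,(280.3,252.8),.012),atz(f,(251.8,244),.059),atz(f,(303.2,248),.092))
E
```

```text
board top 520 (527.373291015625, -331.9022216796875) (25.648162841796875, 179.25497436523438) 13.189675331115723 0.07839021968088837
post 43 [ 0.55016157 -0.40331415  0.11456001]
walls 1286 0.09071878729669809 ((537.4412841796875, 113.19786071777344), (182.5155029296875, 192.1492919921875), 78.14602661132812)
base 4555 ((528.5108032226562, 112.38139343261719), (342.4288330078125, 344.56988525390625), 87.00694274902344)
bpost 38 [0.46716346 0.04711988 0.12732317]
cup 244 [0.55529177 0.1092477  0.06507232]
collar 258 [0.44974814 0.38546956 0.02905211] ((450.3359069824219, 385.36187744140625), (57.96395492553711, 57.760868072509766), 44.49699020385742)
[0.46676242 0.12455551 0.012     ] [0.4884388  0.20369356 0.059     ] [0.46191802 0.0527315  0.092     ]
```

>>> {"fn": "step_arm", "kwargs": {"targets": [[8.5,-2.4,-3.0,0,0],[8.5,-2.4,-3.0,0,0],[8.5,-2.4,-3.0,0,0],[8.5,-2.4,-3.0,0,0],[8.5,-2.4,-3.0,0,0]]}}

```text
time_s: 1.87
position: [0.2281, 0.3773, 0.2484]
ee_rot: [3.14, -0.001, 2.883]
contact_force: [1.1, -0.1, 1.4]
opening: 0.0852
```

>>> {"fn": "step_arm", "kwargs": {"targets": [[8.5,-2.4,-3.0,0,0],[8.5,-2.4,-3.0,0,0],[8.5,-2.4,-3.0,0,0],[8.5,-2.4,-3.0,0,0],[8.5,-2.4,-3.0,0,0]]}}

```text
time_s: 2.28
position: [0.307, 0.1939, 0.2489]
ee_rot: [3.138, 0.003, 2.888]
contact_force: [1.8, -0.6, 0.3]
opening: 0.0849
```

>>> {"fn": "step_arm", "kwargs": {"targets": [[8.5,-2.4,-3.0,0,0],[8.5,-2.4,-3.0,0,0],[8.5,-2.4,-3.0,0,0],[8.5,-2.4,-3.0,0,0],[8.5,-2.4,-3.0,0,0]]}}

```text
time_s: 2.7
position: [0.3874, 0.0091, 0.2513]
ee_rot: [3.136, 0.011, 2.888]
contact_force: [1.0, 0.7, -0.2]
opening: 0.0849
```

>>> {"fn": "step_arm", "kwargs": {"targets": [[8.5,-2.4,-3.0,0,0],[8.5,-2.4,-3.0,0,0],[8.5,-2.4,-3.0,0,0],[8.5,-2.4,-3.0,0,0],[8.5,-2.4,-3.0,0,0]]}}

```text
time_s: 3.12
position: [0.4677, -0.1777, 0.2535]
ee_rot: [3.136, 0.016, 2.884]
contact_force: [0.7, 1.0, 0.1]
opening: 0.0849
```

>>> {"fn": "step_arm", "kwargs": {"targets": [[8.5,0,0,0,7],[8.5,0,0,0,7],[8.5,0,0,0,7],[8.5,0,0,0,7],[8.5,0,0,0,7]]}}

```text
time_s: 3.53
position: [0.4698, -0.1884, 0.2525]
ee_rot: [3.129, 0.011, 2.256]
contact_force: [-0.6, 0.2, -0.0]
opening: 0.0852
```

>>> {"fn": "step_arm", "kwargs": {"targets": [[8.5,0,0,0,7],[8.5,0,0,0,7],[8.5,0,0,0,7],[8.5,0,0,0,5.4],[8.5,0,0,0,0]]}}

```text
time_s: 3.95
position: [0.4697, -0.1889, 0.2525]
ee_rot: [3.125, 0.005, 1.777]
contact_force: [0.3, -0.6, 0.1]
opening: 0.0851
```

>>> {"fn": "step_arm", "kwargs": {"targets": [[8.5,-3.8,0.7,0,-0.6],[8.5,-3.8,0.7,0,-0.6],[8.5,-3.8,0.7,0,0],[8.5,-3.2,0.5,0,0],[8.5,0,0,0,0]]}}

```text
time_s: 4.37
position: [0.5291, -0.3283, 0.2528]
ee_rot: [3.125, 0.005, 1.82]
contact_force: [-0.6, 0.3, -0.1]
opening: 0.0851
```

```bash
python3 - <<'E'
from h import *
f=cam('wrist'); P=cloud(f).reshape(-1,3); save(f,'w1.png'); s=status.get_state();print(s['position'],s['ee_rot'])
Q=P[(P[:,2]>.065)&(P[:,2]<.095)&(abs(P[:,0]-.527)<.08)&(abs(P[:,1]+.332)<.12)]
print(len(Q),Q[:,2].mean(),cv2.minAreaRect((Q[:,:2]*1000).astype(np.float32)))
Q=P[(P[:,2]>.105)&(P[:,2]<.135)&(abs(P[:,0]-.527)<.08)&(abs(P[:,1]+.332)<.12)]
print(len(Q),Q.mean(0))
for q in('face_left','face_right','end_board'): print(q,[(np.round(b['xy'],1).tolist(),round(b['conf'],2),pt(f,b['xy']).round(3).tolist()) for b in models.tip_of(f,q)])
E
```

```text
[ 0.52844725 -0.32613492  0.25265068] [3.12579574e+00 2.72685991e-03 1.81989229e+00]
6590 0.08006650205792988 ((527.316650390625, -334.6047058105469), (23.720516204833984, 178.8057098388672), 13.16923713684082)
471 [ 0.55035818 -0.40478967  0.11693916]
face_left []
face_right []
end_board [([313.2, 191.9], 0.69, [0.524, -0.316, 0.08])]
```

View pics/w1.png

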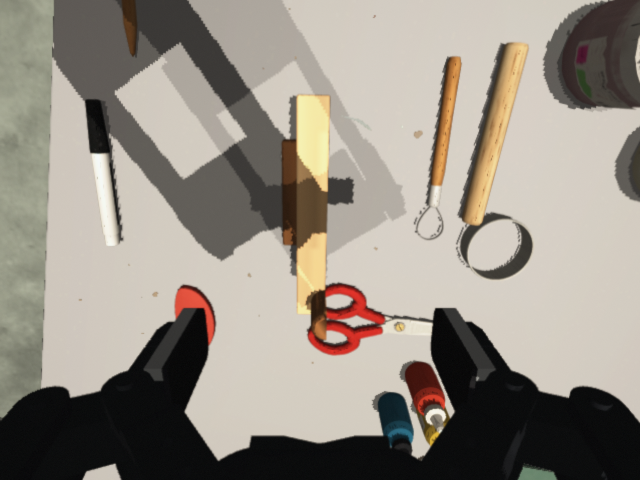

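The board is centred at image (313,205), with its post at (318,315), and it's clear between the open jaws. Descending to grip.

>>> {"fn": "step_arm", "kwargs": {"targets": [[8.5,-0.4,-0.2,3.5,1.1],[8.5,-0.4,-0.1,3.9,0],[8.5,0,0,3.9,0],[8.5,0,0,3.9,0],[8.5,0,0,3.3,0]]}}

```text
time_s: 4.98
position: [0.537, -0.3307, 0.0774]
ee_rot: [3.111, 0.022, 1.812]
contact_force: [0.3, 0.0, -0.9]
opening: 0.0851
```

>>> {"fn": "step_arm", "kwargs": {"targets": [[8.5,0,0,0,0]]}}

```text
time_s: 5.07
position: [0.5331, -0.3259, 0.0704]
ee_rot: [3.118, 0.012, 1.814]
contact_force: [-1.5, 1.6, -2.1]
opening: 0.0853
```

>>> {"fn": "step_arm", "kwargs": {"targets": [[8.5,-0.7,-0.8,0.7,0.7],[8.5,0,0,0,0],[8.5,0,0,0,0]]}}

```text
time_s: 5.32
position: [0.5274, -0.3333, 0.0658]
ee_rot: [3.117, 0.012, 1.805]
contact_force: [-0.7, -0.1, 1.3]
opening: 0.0849
```

>>> {"fn": "step_arm", "kwargs": {"targets": [[2.0,0,0,0.6,0.2],[1.0,0,0,0,0],[1.0,0,0,0,0],[1.0,0,0,0,0],[1.0,0,0,0,0]]}}

```text
time_s: 5.73
position: [0.5312, -0.3372, 0.0682]
ee_rot: [3.11, 0.024, 1.802]
contact_force: [-4.9, -1.8, -1.0]
opening: 0.0251
```

>>> {"fn": "step_arm", "kwargs": {"targets": [[1.0,0,0,0,0],[1.0,0,0,0,0],[1.0,0,0,0,0]]}}

```text
time_s: 5.98
position: [0.5313, -0.3374, 0.0689]
ee_rot: [3.11, 0.024, 1.802]
contact_force: [-0.4, -0.3, -1.2]
opening: 0.0233
```

>>> {"fn": "step_arm", "kwargs": {"targets": [[1.0,0,0,-1.5,0],[1.0,0,0,-3.5,0],[1.0,0,0,-3.5,0],[1.0,0,0,-3.5,0],[1.0,0,0,-1.5,0]]}}

```text
time_s: 6.4
position: [0.5216, -0.3304, 0.1975]
ee_rot: [3.121, 0.006, 1.802]
contact_force: [1.2, -0.7, -1.8]
opening: 0.0231
```

```bash
cat >> h.py <<'E'
from scipy.optimize import minimize
def fitbox(P,x0=(.54,.113,np.radians(-11.8)),zr=(.085,.098)):
    """fit U of wall tops (box frame) to points; returns x,y,yaw"""
    Q=P.reshape(-1,3); Q=Q[(Q[:,2]>zr[0])&(Q[:,2]<zr[1])]; Q=Q[np.hypot(Q[:,0]-x0[0],Q[:,1]-x0[1])<.16][:,:2]
    if len(Q)>3000: Q=Q[::len(Q)//3000]
    def inbox(p,a,b,c,d): 
        dx=np.maximum(np.maximum(a-p[:,0],p[:,0]-b),0); dy=np.maximum(np.maximum(c-p[:,1],p[:,1]-d),0); return np.hypot(dx,dy)
    def tob(v): 
        c,s=np.cos(v[2]),np.sin(v[2]); return (Q-v[:2])@np.array([[c,-s],[s,c]])
    def cost(v):
        p=tob(v)
        d=np.minimum(np.minimum(inbox(p,-.065,.089,.065,.089),inbox(p,-.065,.089,-.089,-.065)),inbox(p,.065,.089,-.089,.089))
        return np.mean(np.minimum(d,.01))*1e3
    best=None
    for dx in(-.01,0,.01):
        for dy in(-.01,0,.01):
            r=minimize(cost,np.array(x0)+[dx,dy,0],method='Nelder-Mead',options=dict(initial_simplex=np.array(x0)+[dx,dy,0]+np.array([[0,0,0],[.01,0,0],[0,.01,0],[0,0,.05]]),xatol=1e-5,fatol=1e-5,maxiter=600))
            if best is None or r.fun<best.fun: best=r
    p=tob(best.x); print('n',len(Q),'cost',best.fun,'box',best.x.round(4),np.degrees(best.x[2]).round(2)); return best.x
def b2w(v,x,y): c,s=np.cos(v[2]),np.sin(v[2]); return np.array([v[0]+c*x-s*y,v[1]+s*x+c*y])
E
python3 - <<'E'
from h import *
f=cam('top'); P=cloud(f); save(f,'top2.png')
v=fitbox(P)
for n,x,y in(('home',-.077,0),('post',-.065,-.077),('hook',-.077,.089),('pre',-.1,-.04)): print(n,b2w(v,x,y).round(4))
Q=P.reshape(-1,3);s=status.get_state();c=s['position'];print(c,s['ee_rot'],s['contact_force'],s['opening'])
E
```

```text
n 1193 cost 0.07709526302658815 box [ 0.5426  0.1099 -0.2101] -12.04
home [0.4673 0.1259]
post [0.463  0.0481]
hook [0.4859 0.213 ]
pre [0.4365 0.0916]
[ 0.52227478 -0.33108807  0.19935986] [3.11938927 0.00807715 1.80189831] [ 2.27014246 -0.86280511 -0.84173481] 0.02320155798950257
```

>>> {"fn": "step_arm", "kwargs": {"targets": [[1.0,2.0,-0.1,0,0],[1.0,3.8,-0.1,0,0],[1.0,3.8,-0.1,0,0],[1.0,3.8,-0.1,0,0],[1.0,3.8,-0.1,0,0]]}}

```text
time_s: 6.87
position: [0.477, -0.1668, 0.194]
ee_rot: [3.118, 0.012, 1.792]
contact_force: [1.5, 0.0, -2.8]
opening: 0.0233
```

>>> {"fn": "step_arm", "kwargs": {"targets": [[1.0,3.8,-0.1,0,0],[1.0,3.8,-0.1,0,0],[1.0,3.8,-0.1,0,0],[1.0,3.8,-0.1,0,0],[1.0,3.8,-0.1,0,0]]}}

```text
time_s: 7.28
position: [0.4223, 0.0271, 0.1842]
ee_rot: [3.126, 0.005, 1.789]
contact_force: [1.3, 1.2, -3.5]
opening: 0.0234
```

>>> {"fn": "step_arm", "kwargs": {"targets": [[1.0,0,0,0,5],[1.0,0,0,0,7],[1.0,0,0,0,7],[1.0,0,0,0,5],[1.0,0,0,0,0]]}}

```text
time_s: 7.7
position: [0.4134, 0.0385, 0.1765]
ee_rot: [3.139, -0.005, 1.365]
contact_force: [-0.1, -0.4, -2.7]
opening: 0.0232
```

```bash
python3 - <<'E'
from h import *
s=status.get_state();print(s['position'],s['ee_rot'],s['contact_force'],s['opening'])
f=cam('wrist'); save(f,'w2.png'); P=cloud(f); v=fitbox(P)
E
```

```text
[0.41343614 0.03847933 0.17653962] [ 3.1390003  -0.00514629  1.36495294] [-0.12299992 -0.44697236 -2.74159185] 0.023199451769983243
n 3094 cost 0.0006019478716152728 box [ 0.522   0.112  -0.2099] -12.03
```

View pics/w2.png

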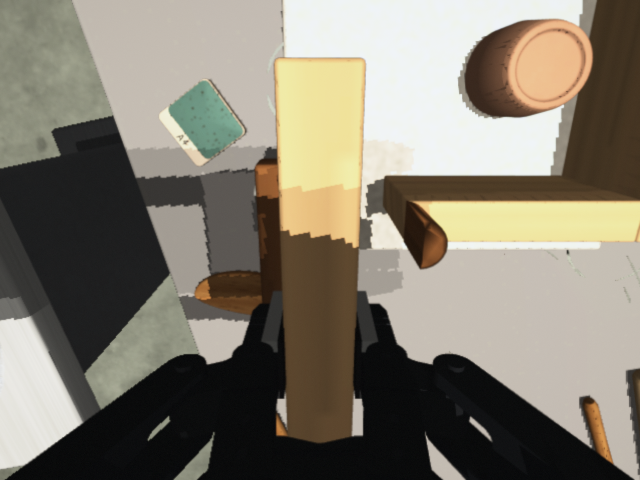

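The board is held straight (image 275–365, column). The right wall with its half-post front is at (385–445, 180–265), and the cup is at (545,65). Next I measure the board relative to the wall end in this frame.

```bash
cat >> h.py <<'E'
def rel(f,s,yaw=np.radians(-12.03)):
    P=cloud(f).reshape(-1,3); P=P[~np.isnan(P[:,0])]; p=np.array(s['position'])
    c,sn=np.cos(yaw),np.sin(yaw); B=np.c_[P[:,:2]@np.array([[c,-sn],[sn,c]]),P[:,2]]  # box-yaw axes, world origin
    t=np.array([p[0]*c+p[1]*sn,-p[0]*sn+p[1]*c])
    # board top: near tcp
    q=B[(abs(B[:,0]-t[0])<.03)&(B[:,1]>t[1])&(B[:,1]<t[1]+.12)&(abs(B[:,2]-(p[2]+.017))<.02)]
    if len(q)>50:
        z=np.median(q[:,2]); q=q[abs(q[:,2]-z)<.006]; k=[]
        for y0 in np.arange(t[1]+.03,q[:,1].max()-.004,.01):
            r=q[(q[:,1]>=y0)&(q[:,1]<y0+.01)]
            if len(r)>10: k.append((y0+.005,np.percentile(r[:,0],98),np.percentile(r[:,0],2)))
        k=np.array(k); l=np.polyfit(k[:,0],k[:,1],1); print('board: top z',z.round(4),'inner face x',k[:,1].mean().round(4),'outer',k[:,2].mean().round(4),'slope deg vs box',np.degrees(l[0]).round(2),'left end y',np.percentile(q[:,1],99.7).round(4))
    print('tcp box-axes',t.round(4),p[2].round(4))
    w=B[(B[:,2]>.085)&(B[:,2]<.098)&(B[:,0]>t[0]+.02)]
    for nm,m in(('R',w[:,1]<0.2),('L',w[:,1]>.2)):
        r=w[m]
        if len(r)>30: print(nm,len(r),'z',np.median(r[:,2]).round(4),'xmin',np.percentile(r[:,0],.5).round(4),'y',np.percentile(r[:,1],[.5,99.5]).round(4))
    return B,t
E
python3 - <<'E'
from h import *
s=status.get_state(); f=cam('wrist'); B,t=rel(f,s)
c,sn=np.cos(-.21),np.sin(-.21)
for v in((.5426,.1099),): print('top cam box origin in box-axes',v[0]*c+v[1]*sn,-v[0]*sn+v[1]*c)
E
```

```text
board: top z 0.1897 inner face x 0.407 outer 0.3842 slope deg vs box -0.43 left end y 0.2153
tcp box-axes [0.3962 0.1237] 0.1764
R 9218 z 0.0918 xmin 0.4439 y [0.1297 0.1536]
top cam box origin in box-axes 0.5077698313362364 0.22059593918467751
```

>>> {"fn": "step_arm", "kwargs": {"targets": [[1.0,1.8,0.8,0,0.4],[1.0,1.8,0.8,0,0],[1.0,1.5,0.6,0,0],[1.0,0,0,2.0,0],[1.0,0,0,3.0,0]]}}

```text
time_s: 8.22
position: [0.4517, 0.0842, 0.1296]
ee_rot: [3.128, -0.006, 1.375]
contact_force: [-0.1, -0.8, -4.1]
opening: 0.0234
```

```bash
python3 - <<'E'
from h import *
s=status.get_state(); print(s['position'],s['ee_rot'],s['contact_force']); f=cam('wrist'); B,t=rel(f,s)
E
```

```text
[0.45167723 0.08423205 0.12956622] [ 3.12788968 -0.0061231   1.37524608] [-0.05455194 -0.82644376 -4.12656825]
board: top z 0.1429 inner face x 0.4345 outer 0.4117 slope deg vs box -0.78 left end y 0.2681
tcp box-axes [0.4242 0.1765] 0.1296
R 10849 z 0.0916 xmin 0.4622 y [0.1296 0.1768]
L 8777 z 0.0918 xmin 0.4447 y [0.283  0.2933]
```

>>> {"fn": "step_arm", "kwargs": {"targets": [[1.0,0,0,2.0,0.8],[1.0,0,0,1.7,0],[1.0,0,0,0,0],[1.0,0,0,0,0]]}}

```text
time_s: 8.6
position: [0.4463, 0.0838, 0.083]
ee_rot: [-3.14, -0.004, 1.368]
contact_force: [-0.2, 1.3, -1.3]
opening: 0.0232
```

```bash
python3 - <<'E'
from h import *
s=status.get_state(); print(s['position'],s['ee_rot'],s['contact_force']); f=cam('wrist'); save(f,'w3.png');B,t=rel(f,s)
E
```

```text
[0.44628014 0.08375895 0.08298113] [-3.13998623 -0.0041417   1.36789823] [-0.21955213  1.32799044 -1.30113946]
board: top z 0.0961 inner face x 0.4299 outer 0.4071 slope deg vs box -0.34 left end y 0.2665
tcp box-axes [0.419  0.1749] 0.083
R 5738 z 0.0915 xmin 0.4397 y [0.1302 0.1817]
```

View pics/w3.png

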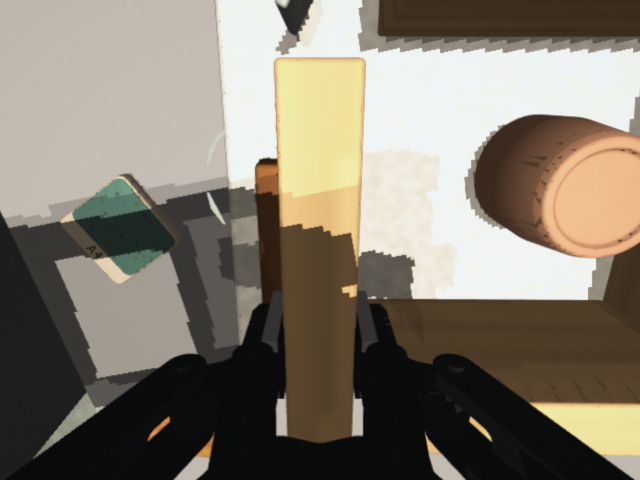

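The board's left end (275–365, 60) faces the hook tip (295,15). The cup (600,190) is well clear of the finger.

>>> {"fn": "step_arm", "kwargs": {"targets": [[1.0,0,0.5,-0.5,0.3],[1.0,0,0.5,0,0],[1.0,0,0,0,0]]}}

```text
time_s: 8.9
position: [0.4585, 0.0811, 0.0916]
ee_rot: [3.139, -0.005, 1.363]
contact_force: [0.1, -1.2, -3.2]
opening: 0.0234
```

```bash
python3 - <<'E'
from h import *
s=status.get_state(); print(s['position'],s['ee_rot'],s['contact_force']); f=cam('wrist'); B,t=rel(f,s)
E
```

```text
[0.45845612 0.08108814 0.09157344] [ 3.13944293 -0.00464177  1.36296804] [ 0.12984418 -1.22509519 -3.22997634]
board: top z 0.1049 inner face x 0.4426 outer 0.4199 slope deg vs box -0.09 left end y 0.2665
tcp box-axes [0.4315 0.1749] 0.0916
R 6882 z 0.0916 xmin 0.4521 y [0.13   0.1815]
L 562 z 0.0863 xmin 0.4518 y [0.2827 0.2835]
```

>>> {"fn": "step_arm", "kwargs": {"targets": [[1.0,0.8,-0.1,0,0],[1.0,0.8,0,0,0],[1.0,0.8,0,0,0],[1.0,0,0,0,0]]}}

```text
time_s: 9.28
position: [0.4638, 0.107, 0.0934]
ee_rot: [3.137, -0.006, 1.362]
contact_force: [1.4, -0.4, -2.9]
opening: 0.0232
```

```bash
python3 - <<'E'
from h import *
s=status.get_state(); print(s['position'],s['ee_rot'],s['contact_force']); f=cam('wrist'); save(f,'w4.png'); B,t=rel(f,s)
E
```

```text
[0.46376845 0.10700316 0.09341875] [ 3.13661645 -0.00565466  1.3616432 ] [ 1.41816626 -0.38677636 -2.86820162]
board: top z 0.1065 inner face x 0.4425 outer 0.4197 slope deg vs box -0.01 left end y 0.2929
tcp box-axes [0.4313 0.2013] 0.0934
R 3169 z 0.0914 xmin 0.4752 y [0.13   0.1543]
L 22674 z 0.0919 xmin 0.4516 y [0.2075 0.3073]
```

View pics/w4.png

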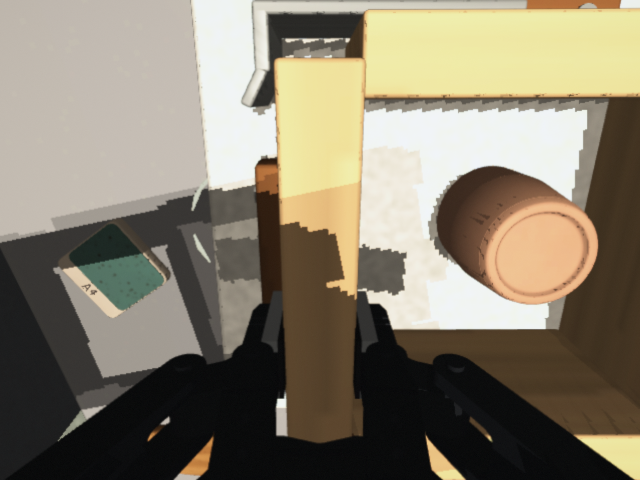

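The left end (275–365, 58) is inside the hook lip (250–265, 10–105), level with the left wall end (365, 15). Sliding on and lowering.

>>> {"fn": "step_arm", "kwargs": {"targets": [[1.0,0.6,0,0.2,0],[1.0,0.6,0,0.3,0],[1.0,0,0,0.5,0],[1.0,0.1,0,0.5,0],[1.0,0,0,0.2,0]]}}

```text
time_s: 9.75
position: [0.4672, 0.1202, 0.0801]
ee_rot: [3.138, -0.0, 1.366]
contact_force: [-17.4, -6.2, 36.5]
opening: 0.0233
```

```bash
python3 - <<'E'
from h import *
s=status.get_state(); print(s['position'],s['ee_rot'],s['contact_force']); f=cam('wrist'); B,t=rel(f,s)
E
```

```text
[0.46723966 0.12020931 0.08014281] [ 3.13767001e+00 -3.31234053e-04  1.36562290e+00] [-17.42428869  -6.22362406  36.50734421]
board: top z 0.0919 inner face x 0.453 outer 0.4205 slope deg vs box 22.09 left end y 0.3069
tcp box-axes [0.4319 0.215 ] 0.0801
R 73 z 0.0856 xmin 0.4802 y [0.1524 0.1545]
L 22661 z 0.0919 xmin 0.4522 y [0.2213 0.3071]
```

>>> {"fn": "step_arm", "kwargs": {"targets": [[1.0,0.1,0,-0.15,0],[1.0,0.1,0.1,0,0],[1.0,0,0,0,0]]}}

```text
time_s: 10.05
position: [0.4669, 0.1203, 0.0813]
ee_rot: [3.141, 0.006, 1.367]
contact_force: [0.3, 0.3, -2.4]
opening: 0.0227
```

>>> {"fn": "step_arm", "kwargs": {"targets": [[1.0,0.2,0.2,0.1,0],[1.0,0.1,0.2,0.1,0]]}}

```text
time_s: 10.22
position: [0.4671, 0.1204, 0.0801]
ee_rot: [-3.131, 0.014, 1.369]
contact_force: [-24.1, -5.5, 38.5]
opening: 0.0233
```

```bash
python3 - <<'E'
from h import *
s=status.get_state(); print(s['position'],s['ee_rot'],s['contact_force'])
f=cam('wrist'); B,t=rel(f,s)
q=B[(abs(B[:,2]-.092)<.006)&(B[:,0]>t[0]-.02)&(B[:,0]<t[0]+.035)&(B[:,1]>.29)]
for y in np.arange(.285,.31,.004):
    r=B[(abs(B[:,1]-y)<.002)&(B[:,0]>t[0]-.03)&(B[:,0]<t[0]+.03)]; r=r[np.argsort(r[:,0])]; i=r[r[:,2]<.085]; print(y.round(3),'low x between',i[(i[:,0]>t[0])][:,0].round(4)[:5])
E
```

```text
[0.46714083 0.12044115 0.08011921] [-3.13127241  0.01386661  1.36876148] [-24.12242906  -5.53241029  38.51562778]
board: top z 0.0919 inner face x 0.4529 outer 0.4202 slope deg vs box 22.25 left end y 0.307
tcp box-axes [0.4318 0.2152] 0.0801
R 55 z 0.0855 xmin 0.4804 y [0.1522 0.1542]
L 22974 z 0.0919 xmin 0.4521 y [0.2218 0.3072]
0.285 low x between []
0.289 low x between []
0.293 low x between []
0.297 low x between []
0.301 low x between []
0.305 low x between [0.444]
0.309 low x between [0.4319 0.4319 0.4319 0.4319 0.4319]
```

>>> {"fn": "step_arm", "kwargs": {"targets": [[1.0,0,0,-0.1,0],[5.0,0,0,0,0],[5.0,0,0,0,0],[5.0,0,0,0,0],[5.0,0,0,0,0]]}}

```text
time_s: 10.68
position: [0.4683, 0.1216, 0.0817]
ee_rot: [-3.133, 0.013, 1.368]
contact_force: [-0.4, 0.4, 0.0]
opening: 0.0498
```

>>> {"fn": "step_arm", "kwargs": {"targets": [[5.0,0,0,-2.0,0],[5.0,0,0,-4.0,0],[5.0,0,0,-4.0,0],[5.0,0,0,-4.0,0],[8.5,0,0,-2.0,0]]}}

```text
time_s: 11.1
position: [0.4661, 0.1239, 0.2406]
ee_rot: [-3.118, 0.015, 1.368]
contact_force: [0.9, -0.4, 0.5]
opening: 0.0606
```

```bash
python3 - <<'E'
from h import *
s=status.get_state(); print(s['position'],s['ee_rot'],s['contact_force'])
f=cam('wrist'); save(f,'w5.png'); P=cloud(f)
yaw=np.radians(-12.03);c,sn=np.cos(yaw),np.sin(yaw); B=P.copy(); B[...,:2]=P[...,:2]@np.array([[c,-sn],[sn,c]])
B=B.reshape(-1,3)
q=B[(B[:,2]>.07)&(B[:,2]<.099)]
for y in np.arange(.13,.315,.012):
    r=q[abs(q[:,1]-y)<.006]
    if len(r): print(y.round(3),'xmin',np.percentile(r[:,0],1).round(4),'n',len(r),'z',np.median(r[:,2]).round(4))
r=B[(B[:,2]>.125)&(B[:,2]<.138)]; print('post',len(r),r.mean(0),r.min(0),r.max(0))
r=q[abs(q[:,0]-.43)<.01]; print('board y range',np.percentile(r[:,1],[.3,99.7]))
f=cam('top'); P2=cloud(f)[180:290,230:340].reshape(-1,3); r=P2[(P2[:,2]>.115)&(P2[:,2]<.14)]; print('top post',len(r),r.mean(0))
print('collar',[(np.round(b['xy'],1).tolist(),round(b['conf'],2)) for b in models.tip_of(f,'collar')])
E
```

```text
[0.46611275 0.12391616 0.24057563] [-3.11797758  0.01483827  1.36848206] [ 0.89108952 -0.37330864  0.52689699]
0.13 xmin 0.4203 n 1010 z 0.0917
0.142 xmin 0.4203 n 2292 z 0.0918
0.154 xmin 0.4211 n 3979 z 0.0896
0.166 xmin 0.4188 n 1087 z 0.0917
0.178 xmin 0.4188 n 1133 z 0.0917
0.19 xmin 0.4189 n 1176 z 0.0917
0.202 xmin 0.4189 n 1258 z 0.0917
0.214 xmin 0.4189 n 1309 z 0.0917
0.226 xmin 0.419 n 1346 z 0.0918
0.238 xmin 0.4189 n 1427 z 0.0918
0.25 xmin 0.4183 n 1491 z 0.0917
0.262 xmin 0.4183 n 1546 z 0.0917
0.274 xmin 0.4184 n 1585 z 0.0917
0.286 xmin 0.4098 n 4299 z 0.0918
0.298 xmin 0.4132 n 5547 z 0.0919
0.31 xmin 0.4125 n 2470 z 0.0912
post 907 [0.44324712 0.14348513 0.13068921] [0.43094829 0.12887186 0.12506585] [0.4554248 0.1536747 0.1337938]
board y range [0.13026611 0.31092015]
top post 67 [0.46139472 0.0478347  0.12995211]
collar [([174.1, 292.1], 0.64), ([194.8, 262.7], 0.62), ([214.9, 234.9], 0.43)]
```

View pics/w5.png

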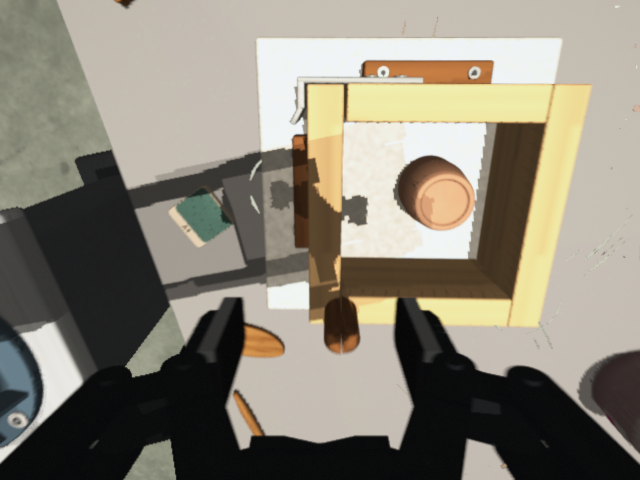

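The board closes the front flush: there's no gap at (345, 85–300), the hook engages the left end, and the half-posts meet at (341,325) to form one round. Now the collar.

>>> {"fn": "step_arm", "kwargs": {"targets": [[8.5,3.0,-1.3,0,0],[8.5,3.8,-1.3,0,0],[8.5,3.8,-1.3,0,0],[8.5,3.8,-1.3,0,0],[8.5,3.0,-1.3,0,0]]}}

```text
time_s: 11.67
position: [0.436, 0.3069, 0.2285]
ee_rot: [-3.11, 0.021, 1.355]
contact_force: [0.2, -1.3, -0.1]
opening: 0.085
```

>>> {"fn": "step_arm", "kwargs": {"targets": [[8.5,0,0,4.0,0],[8.5,0,0,4.0,0],[8.5,0,0,0,0]]}}

```text
time_s: 11.92
position: [0.4293, 0.3132, 0.1434]
ee_rot: [-3.108, 0.02, 1.364]
contact_force: [-2.3, -0.8, -1.9]
opening: 0.0848
```

```bash
cat >> h.py <<'E'
def tool(s,d):
    return R.from_euler('xyz',s['ee_rot']).as_matrix().T@np.asarray(d)*100
E
python3 - <<'E'
from h import *
s=status.get_state(); print(s['position'],s['ee_rot'],np.degrees(s['ee_rot'][2]))
f=cam('wrist'); save(f,'w6.png'); P=cloud(f); h=cv2.cvtColor(f['color'],cv2.COLOR_RGB2HSV)
m=(h[...,0]>5)&(h[...,0]<20)&(h[...,1]>150)&(P[...,2]>.022)&(P[...,2]<.036)
n,l,st,_=cv2.connectedComponentsWithStats(m.astype(np.uint8))
for i in range(1,n):
    if st[i,4]>150:
        Q=P[l==i]; print(st[i],cv2.minEnclosingCircle((Q[:,:2]*1000).astype(np.float32)),cv2.fitEllipse((Q[:,:2]*1000).astype(np.float32))[0],Q[:,2].mean())
for dz in(.024,): print(tool(s,np.array([.450,.3855,dz])-s['position']))
E
```

```text
[0.42929643 0.3132377  0.1433906 ] [-3.10782428  0.02000421  1.36403744] 78.15358847243355
[ 286   53  103  108 5318] ((450.3295593261719, 383.98101806640625), 29.53896141052246) (450.4846496582031, 384.4714660644531) 0.029759632986502988
[186 216  24  21 160] ((346.46978759765625, 330.44537353515625), 8.390061378479004) (337.1775817871094, 324.8501281738281) 0.025968324643514017
[ 475  323  149   32 3333] ((565.273681640625, 206.28219604492188), 50.04464340209961) (569.140869140625, 203.96885681152344) 0.02860218197963737
[384 388  22  63 935] ((450.99560546875, 150.01492309570312), 28.408462524414062) (449.441162109375, 150.24417114257812) 0.029059786013342047
[ 7.73465784  0.94042896 11.76165708]
```

View pics/w6.png

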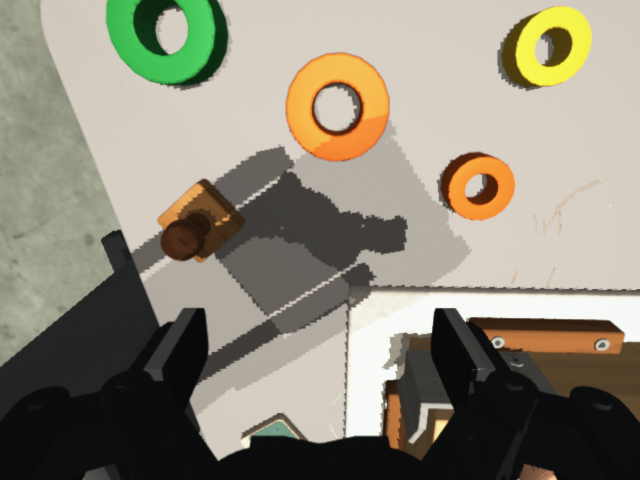

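The target ring is at (338,107); the green, yellow and small orange ones are left alone.

>>> {"fn": "step_arm", "kwargs": {"targets": [[8.5,2.8,0.4,0,0],[8.5,2.8,0.3,0,0],[8.5,1.8,0.3,1.5,0],[8.5,0,0,3.0,0],[8.5,0,0,0,0]]}}

```text
time_s: 12.38
position: [0.4581, 0.3848, 0.1038]
ee_rot: [-3.111, 0.018, 1.359]
contact_force: [-1.5, -1.1, -2.4]
opening: 0.0847
```

```bash
python3 - <<'E'
from h import *
s=status.get_state(); print(s['position'],s['ee_rot']); print(tool(s,np.array([.4504,.3845,.022])-s['position']))
E
```

```text
[0.45806842 0.38478763 0.1038477 ] [-3.1114804   0.01779968  1.35906333]
[-0.04356756 -0.49684843  8.20552135]
```

>>> {"fn": "step_arm", "kwargs": {"targets": [[8.5,0,-0.5,1.5,0],[8.5,0,0,2.5,0],[8.5,0,0,2.5,0],[8.5,0,0,0.8,0],[8.5,0,0,0,0]]}}

```text
time_s: 12.8
position: [0.4577, 0.3853, 0.0401]
ee_rot: [-3.119, 0.012, 1.355]
contact_force: [0.2, 0.5, 0.1]
opening: 0.0848
```

```bash
python3 - <<'E'
from h import *
s=status.get_state(); print(s['position'],s['ee_rot'],s['contact_force']); print(tool(s,np.array([.4504,.3845,.022])-s['position']))
E
```

```text
[0.45769606 0.38531756 0.04011823] [-3.11884469  0.01204271  1.35514924] [0.23894245 0.54637545 0.09009232]
[-0.2141471  -0.65375932  1.82987707]
```

>>> {"fn": "step_arm", "kwargs": {"targets": [[8.5,-0.2,-0.7,0.8,0],[8.5,0,0,0.8,0],[8.5,0,0,0,0],[8.5,0,0,0,0]]}}

```text
time_s: 13.13
position: [0.4529, 0.3853, 0.0293]
ee_rot: [-3.124, 0.008, 1.353]
contact_force: [-0.2, -0.0, 0.9]
opening: 0.0848
```

```bash
python3 - <<'E'
from h import *
s=status.get_state(); print(s['position'],s['ee_rot'],s['contact_force']); print(tool(s,np.array([.4504,.3845,.022])-s['position']))
E
```

```text
[0.45286323 0.3853313  0.02925956] [-3.1237746   0.00782301  1.35339491] [-0.16020561 -0.04004181  0.87032552]
[-0.12861994 -0.20960638  0.73083513]
```

>>> {"fn": "step_arm", "kwargs": {"targets": [[8.5,-0.1,-0.2,0.8,0],[5.0,0,0,0.1,0],[4.0,0,0,0,0],[4.0,0,0,0,0],[4.0,0,0,0,0]]}}

```text
time_s: 13.55
position: [0.4521, 0.3859, 0.0225]
ee_rot: [-3.127, 0.005, 1.354]
contact_force: [0.2, 0.3, -0.1]
opening: 0.0584
```

>>> {"fn": "step_arm", "kwargs": {"targets": [[4.0,0,0,0,0],[4.0,0,0,0,0],[4.0,0,0,-1.0,0],[4.0,0,0,-3.0,0],[4.0,0,0,-3.0,0]]}}

```text
time_s: 13.97
position: [0.448, 0.383, 0.0874]
ee_rot: [-3.115, 0.015, 1.354]
contact_force: [1.1, 0.4, -0.2]
opening: 0.0591
```

>>> {"fn": "step_arm", "kwargs": {"targets": [[4.0,0,0,-4.0,0],[4.0,0,0,-4.0,0],[4.0,0,0,-4.0,0],[4.0,0,0,-3.0,0],[4.0,0,0,0,0]]}}

```text
time_s: 14.38
position: [0.4526, 0.3846, 0.2524]
ee_rot: [-3.12, 0.011, 1.354]
contact_force: [1.1, 1.0, 0.0]
opening: 0.0584
```

```bash
python3 - <<'E'
from h import *
s=status.get_state(); print(s['position'],s['ee_rot'],s['contact_force'],s['opening']); print(tool(s,np.array([.463,.046,.22])-s['position']))
E
```

```text
[0.45260789 0.38457849 0.25235757] [-3.11977415  0.01147806  1.35388372] [1.05574348 1.02200395 0.03113496] 0.05844256376586122
[-32.80148595   8.37843304   3.43051002]
```

>>> {"fn": "step_arm", "kwargs": {"targets": [[4.0,-3.0,0.9,0.4,0],[4.0,-3.8,0.9,0,0],[4.0,-3.8,0.9,0,0],[4.0,-3.8,0.9,0,0],[4.0,-3.8,0.9,0,0]]}}

```text
time_s: 14.8
position: [0.4578, 0.1986, 0.2551]
ee_rot: [-3.129, 0.002, 1.366]
contact_force: [0.5, -0.6, -0.5]
opening: 0.0584
```

>>> {"fn": "step_arm", "kwargs": {"targets": [[4.0,-3.8,0.9,0.4,0],[4.0,-3.8,0.9,0,0],[4.0,-3.8,0.9,0,0],[4.0,-3.8,0.9,0,0],[4.0,-3.8,0.9,0,0]]}}

```text
time_s: 15.22
position: [0.4599, -0.0048, 0.2521]
ee_rot: [-3.132, 0.002, 1.368]
contact_force: [1.5, -0.6, -0.9]
opening: 0.0587
```

>>> {"fn": "step_arm", "kwargs": {"targets": [[4.0,0,0,3.5,0],[4.0,0,0,0,0],[4.0,0,0,0,0]]}}

```text
time_s: 15.47
position: [0.4604, -0.014, 0.2189]
ee_rot: [-3.137, 0.005, 1.356]
contact_force: [0.1, 0.2, -0.2]
opening: 0.0587
```

```bash
cat >> h.py <<'E'
def look(n,post=(.463,.046)):
    s=status.get_state(); f=cam('wrist'); save(f,n); P=cloud(f); h=cv2.cvtColor(f['color'],cv2.COLOR_RGB2HSV); p=s['position']
    print('tcp',p.round(4),s['ee_rot'].round(3),s['contact_force'].round(1))
    Rm=R.from_euler('xyz',s['ee_rot']).as_matrix(); T=(P-p)@Rm
    m=(h[...,0]>4)&(h[...,0]<22)&(h[...,1]>140)&(np.hypot(T[...,0],T[...,1])<.035)&(abs(T[...,2])<.03)
    q=T[m]; print('collar tool pts',len(q), 'z pct',np.percentile(q[:,2],[2,20,50,80,98]).round(4))
    zt=np.percentile(q[:,2],5); top=q[abs(q[:,2]-zt)<.004]; x,y=top[:,0],top[:,1]
    print('top ring extents',top.min(0).round(4),top.max(0).round(4),'circ',cv2.minEnclosingCircle((top[:,:2]*1000).astype(np.float32)))
    Q=P.reshape(-1,3); r=Q[(Q[:,2]>.127)&(Q[:,2]<.137)&(np.hypot(Q[:,0]-post[0],Q[:,1]-post[1])<.02)]
    if len(r)>20: print('post',len(r),r[:,2].mean().round(4),cv2.minEnclosingCircle((r[:,:2]*1000).astype(np.float32)))
    return s,f
E
python3 - <<'E'
from h import *
s,f=look('w7.png'); print(tool(s,np.array([.463,.046,.17])-s['position']))
E
```

```text
tcp [ 0.4604 -0.014   0.2189] [-3.137  0.005  1.356] [ 0.1  0.2 -0.2]
collar tool pts 21893 z pct [-0.0088 -0.008  -0.0072  0.0021  0.0179]
top ring extents [-0.0315 -0.0297 -0.0106] [ 0.0281  0.0293 -0.0045] circ ((-1.8040744066238403, -0.7022208571434021), 30.446060180664062)
post 1631 0.1313 ((462.9640808105469, 45.515541076660156), 12.61767864227295)
[ 5.94461784 -0.99865385  4.87032745]
```

View pics/w7.png

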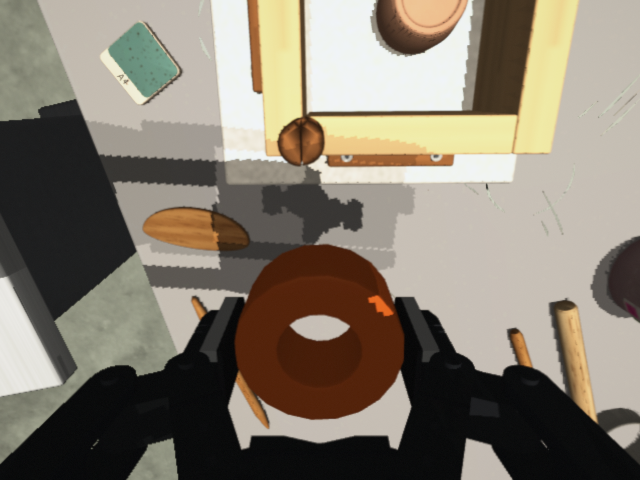

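The collar is held level at (320,335) and the joined post is at (302,140), with no gap along the board joint (302, 0–110). Moving over the post.

>>> {"fn": "step_arm", "kwargs": {"targets": [[4.0,2.0,-0.4,0,0],[4.0,2.0,-0.3,0.5,0],[4.0,1.8,-0.3,1.0,0],[4.0,0,0,2.0,0],[4.0,0,0,0,0]]}}

```text
time_s: 15.93
position: [0.4645, 0.0526, 0.1895]
ee_rot: [3.14, 0.003, 1.364]
contact_force: [-1.3, -0.5, -0.9]
opening: 0.0587
```

```bash
python3 - <<'E'
from h import *
s,f=look('w8.png'); print(tool(s,np.array([.4638,.0471,.16])-s['position']))
E
```

```text
tcp [0.4645 0.0526 0.1895] [3.140e+00 3.000e-03 1.364e+00] [-1.3 -0.5 -0.9]
collar tool pts 21910 z pct [-0.0088 -0.008  -0.0072  0.0022  0.0181]
top ring extents [-0.0318 -0.0298 -0.0103] [ 0.0283  0.0294 -0.0045] circ ((-1.7315257787704468, -0.1923898309469223), 30.438711166381836)
[-0.54896451  0.04046163  2.94906001]
```

>>> {"fn": "step_arm", "kwargs": {"targets": [[4.0,-0.5,0,1.0,0],[4.0,0,0,1.2,0],[4.0,0,0,0,0],[4.0,0,0,0,0]]}}

```text
time_s: 16.32
position: [0.4675, 0.0479, 0.1737]
ee_rot: [3.13, 0.002, 1.368]
contact_force: [-0.1, 0.4, -0.7]
opening: 0.0582
```

```bash
python3 - <<'E'
from h import *
s,f=look('w9.png'); print(tool(s,np.array([.4638,.0471,.16])-s['position']))
E
```

```text
tcp [0.4675 0.0479 0.1737] [3.130e+00 2.000e-03 1.368e+00] [-0.1  0.4 -0.7]
collar tool pts 21924 z pct [-0.0088 -0.008  -0.0072  0.0023  0.018 ]
top ring extents [-0.0317 -0.0299 -0.0099] [ 0.0283  0.0293 -0.0045] circ ((-1.778399109840393, -0.3123351037502289), 30.27204704284668)
[-0.1527175  -0.36029963  1.36645889]
```

View pics/w9.png

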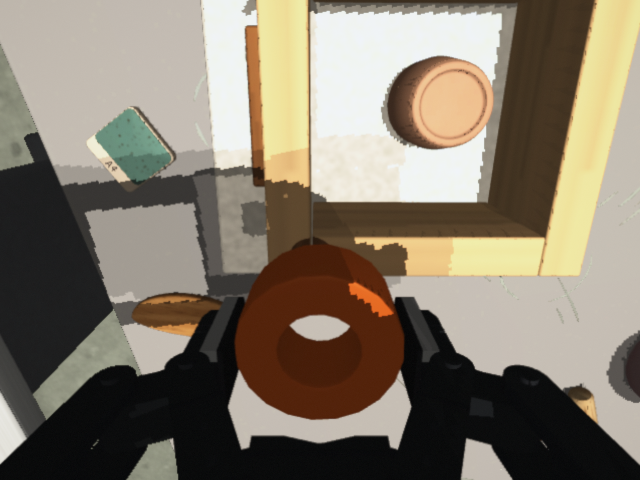

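The post top is just visible behind the collar at (310,243). Still 13 mm up; trimming the offset.

>>> {"fn": "step_arm", "kwargs": {"targets": [[4.0,-0.15,-0.35,0.5,0],[4.0,0,0,0.4,0],[4.0,0,0,0,0],[4.0,0,0,0,0]]}}

```text
time_s: 16.7
position: [0.4645, 0.046, 0.1659]
ee_rot: [3.127, 0.002, 1.367]
contact_force: [1.3, 0.6, -1.1]
opening: 0.0586
```

```bash
python3 - <<'E'
from h import *
s=status.get_state(); print(s['position'],s['ee_rot'],s['contact_force'],tool(s,np.array([.4638,.0471,.16])-s['position']))
E
```

```text
[0.46452225 0.04598189 0.16590756] [3.12734250e+00 2.35268458e-03 1.36707179e+00] [ 1.25291536  0.5598441  -1.05296369] [ 0.09627578 -0.10175799  0.5891405 ]
```

>>> {"fn": "step_arm", "kwargs": {"targets": [[4.0,0.1,-0.1,0.5,0],[4.0,0,0,0.5,0],[4.0,0,0,0,0],[4.0,0,0,0,0]]}}

```text
time_s: 17.03
position: [0.464, 0.0471, 0.1551]
ee_rot: [3.127, 0.002, 1.367]
contact_force: [-0.1, -0.6, -0.4]
opening: 0.059
```

```bash
python3 - <<'E'
from h import *
s=status.get_state(); print(s['position'],s['ee_rot'],s['contact_force'],tool(s,np.array([.4638,.0471,.1135])-s['position']))
E
```

```text
[0.4639722  0.04710477 0.15507877] [3.12692702e+00 2.26740387e-03 1.36680932e+00] [-0.10973147 -0.56886483 -0.41561788] [ 0.00547247 -0.07773992  4.15718252]
```

Spot on; descend gently, watching the force.

>>> {"fn": "step_arm", "kwargs": {"targets": [[4.0,0,-0.05,0.5,0],[4.0,0,0,0.5,0],[4.0,0,0,0,0]]}}

```text
time_s: 17.28
position: [0.4636, 0.0472, 0.1441]
ee_rot: [3.127, 0.002, 1.367]
contact_force: [-0.3, -1.2, -0.6]
opening: 0.0587
```

>>> {"fn": "step_arm", "kwargs": {"targets": [[4.0,0,0,0.6,0],[4.0,0,0,0.6,0],[4.0,0,0,0.6,0],[4.0,0,0,0.4,0],[4.0,0,0,0,0]]}}

```text
time_s: 17.7
position: [0.4637, 0.0472, 0.1192]
ee_rot: [3.128, 0.002, 1.367]
contact_force: [0.2, 0.1, -0.9]
opening: 0.059
```

>>> {"fn": "step_arm", "kwargs": {"targets": [[4.0,0,0,0.3,0],[4.0,0,0,0,0]]}}

```text
time_s: 17.87
position: [0.4634, 0.0472, 0.1154]
ee_rot: [3.129, 0.002, 1.367]
contact_force: [0.8, -0.8, -1.0]
opening: 0.0586
```

>>> {"fn": "step_arm", "kwargs": {"targets": [[4.0,0,0,0.15,0],[4.0,0,0,0,0],[7.5,0,0,0,0],[7.5,0,0,0,0],[7.5,0,0,0,0]]}}

```text
time_s: 18.28
position: [0.4654, 0.0469, 0.116]
ee_rot: [3.125, 0.002, 1.367]
contact_force: [-1.1, -0.7, -0.4]
opening: 0.0752
```

>>> {"fn": "step_arm", "kwargs": {"targets": [[8.5,0,0,0,0],[8.5,0,0,-1.5,0],[8.5,0,0,-4.0,0],[8.5,0,0,-4.0,0],[8.5,-4.0,0,-2.0,0]]}}

```text
time_s: 18.7
position: [0.452, 0.0151, 0.2276]
ee_rot: [3.139, 0.001, 1.372]
contact_force: [1.2, -0.4, 0.4]
opening: 0.085
```

>>> {"fn": "step_arm", "kwargs": {"targets": [[8.5,-4.0,0,0,0],[8.5,0,0,0,0],[8.5,0,0,0,0]]}}

```text
time_s: 18.95
position: [0.4466, -0.0302, 0.2347]
ee_rot: [3.126, 0.005, 1.371]
contact_force: [-0.1, 1.1, -0.1]
opening: 0.0854
```

```bash
python3 - <<'E'
from h import *
s=status.get_state(); print(s['position'],s['contact_force'])
f=cam('wrist'); save(f,'w10.png'); P=cloud(f); Q=P.reshape(-1,3); h=cv2.cvtColor(f['color'],cv2.COLOR_RGB2HSV)
m=(h[...,0]>4)&(h[...,0]<22)&(h[...,1]>140)&(P[...,2]>.112)&(P[...,2]<.1275)&(np.hypot(P[...,0]-.463,P[...,1]-.0455)<.05)
q=P[m]; print('collar',len(q),q[:,2].mean(),cv2.minEnclosingCircle((q[:,:2]*1000).astype(np.float32)))
A=np.c_[q[:,:2],np.ones(len(q))]; print('plane',np.linalg.lstsq(A,q[:,2],rcond=None)[0])
r=Q[(Q[:,2]>.1285)&(Q[:,2]<.137)&(np.hypot(Q[:,0]-.463,Q[:,1]-.0455)<.02)]; print('post',len(r),cv2.minEnclosingCircle((r[:,:2]*1000).astype(np.float32)))
r=Q[(Q[:,2]>.085)&(Q[:,2]<.097)]; c,sn=np.cos(np.radians(-12.03)),np.sin(np.radians(-12.03)); B=np.c_[r[:,:2]@np.array([[c,-sn],[sn,c]]),r[:,2]]
for y in np.arange(.18,.31,.02):
    k=B[abs(B[:,1]-y)<.004]
    if len(k): print(y.round(3),np.percentile(k[:,0],1).round(4),k[:,2].mean().round(4))
f=cam('top'); P2=cloud(f)[205:240,266:300].reshape(-1,3); k=P2[(P2[:,2]>.05)&(P2[:,2]<.08)]; print('cup now',len(k),k.mean(0))
E
```

```text
[ 0.44658144 -0.0301591   0.23473521] [-0.07869359  1.0505745  -0.06081538]
collar 6701 0.1217613765328241 ((464.63433837890625, 45.19359588623047), 29.940933227539062)
plane [-0.00225382 -0.0003169   0.12282324]
post 1556 ((463.0426025390625, 45.627159118652344), 12.664647102355957)
0.18 0.4189 0.0917
0.2 0.4188 0.0916
cup now 244 [0.55538957 0.10900744 0.06495671]
```

View pics/w10.png

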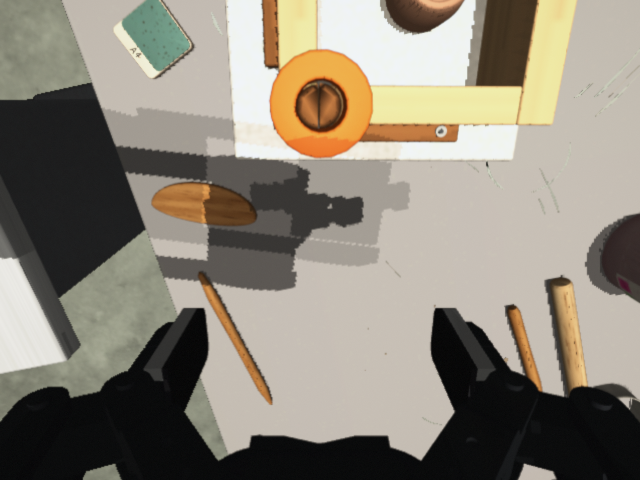

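The collar is down over both half-posts at (321,103): top at 121.8 mm, level, 1.6 mm off centre. The board and cup haven't moved. Handing in.

```bash
python3 -c "
from rig import workorder; print(workorder.close_job())"
```

```text
the job is handed in; nothing more can be done
None
```

I closed the mould box and handed the job in at about 19 s of the 67 s allowed; no verdict was reported. I slid the end board into the hook and pressed it against both side walls. Then I lowered the large orange collar over the joined posts until it rested on the wood.

**Last checks**
- **Collar:** its underside is at about 92 mm, level to about 0.002 rad, and 1.6 mm off the post centre (limit 6 mm).
- **Board:** it stands on the base with its top at 92 mm. Its front face at mid-length was at the same place before and after the collar went on. No gap showed at the left wall end when I pressed it home, and none showed in the pictures after I let go.
- **Left end in the hook:** I measured this only while pressing the board home, at about 1 mm from the hook. After the collar was on, that end was out of the camera's view, so I did not re-measure it.
- **Cup:** its position agrees with the start to within 0.3 mm.
- **Robot:** the gripper is open and clear, touching nothing.

No check failed. The two cameras disagreed by about 2 mm on positions, as their calibration allows, so I relied on the wrist camera for the fits.

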